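Open the stock tub and fill the pick tray

ROBOT

A 6-joint arm with a two-finger parallel gripper is mounted at the origin on the work surface. World frame = base frame: x ahead of the robot, y to its left, z up, the work surface at z = 0. Lengths are in m, angles in rad, forces in N, time in s.
With the tool pointing down it reaches from about 0.25 to 0.775 m from the base axis. Payload 4 kg.
Tool frame: the origin (TCP) lies midway between the tips of the shut fingers; the grasp point (between the pads) lies 19 mm behind it (grip_point_offset is the distance from the TCP to the grasp point, in m); z points along the fingers, y is the line along which they close (so a half turn about z gives the same grasp; the last joint's range is limited). The gripper opens to 94 mm and grips with 3 to 60 N. Pads are 16 mm wide; open, the fingers measure 119 mm over their backs; the gripper's body (75 mm by 177 mm) begins 78 mm behind the grasp point.
Start: joints at [-1.434, 0.087, 1.371, -0, 1.684, -0.103], TCP at [0.131, -0.534, 0.206] pointing down, gripper open.
Joint ranges: [-3.1, 3.1], [-0.76, 2.03], [0.27, 2.55], [-1.08, 4.22], [0.17, 2.65], [-2.57, 2.57]. Speed limits (rad/s): [2.79, 2.79, 3.14, 3.14, 3.14, 3.14].

INTERFACE

Orientations are given as [roll, pitch, yaw] about the fixed x, y, z axes, in that order (R = Rz(yaw) Ry(pitch) Rx(roll)).
In Python, from bench import * gives the robot as it stands.
- The arm moves only by the tool carry_out, never from a script. Its argument "commands" is a list of rows, each a list of 6 numbers: the shift along the tool's x, y, z in m, then the turn, a rotation vector about the tool's x, y, z in rad. In form: [[tx, ty, tz, rx, ry, rz], ...]. A call has exactly 5 rows; each row is the pose to reach, as a shift and turn from the pose commanded when the call began, along the tool's axes at that moment; what a row does not reach only later rows make up. A row lasts 1/10 s, in which the tool goes at most 50 mm and 8.59 degrees, less where a joint would pass 70% of its speed; a pose out of reach is approached as far as the arm can. A call with a gripper value outside its range is refused whole. "jaw" is the opening, from 0 (shut) to 1 (fully open), set as the call begins (left out, the last holds). The fingers move at their own pace and stop on an object; the grip force is fixed at half the most. Time passes only in rows, so rows that repeat a pose let the fingers close, or fill a call up. It gives the time, the measured TCP pose, the force, the opening and the grip force at its end, in the units of the state.
- get_obs(): the state, without advancing time (a new reading comes with each control period).
- snapshot(name): name is "scene" or "top" or "wrist"; returns a dict with "img" (480x640x3 uint8, red, green, blue), "range_z" (480x640 float32, m along the optical axis (not along the pixel's ray), 0 where there is no reading), "fx", "fy", "cx", "cy" (pixels), "R" (3x3) and "t" (3): a world point X has camera coordinates R X + t. Camera axes: x right, y down, z forward; pixel columns grow to the right and rows downward; lengths in m; the calibration is good to about 2 mm. A picture is of the moment at which its call begins.
- close_job(): hands the job in; it is judged then, once.
The state is a dict: "time": time; "joint_positions": joint angles; "qvel": joint speeds; "joint_torque": joint torques, N m; "tool_pos": TCP position; "ee_rot": TCP orientation; "wrist_force": force on the tool from outside, world axes, zero at the start; "wrist_torque": the same for the moment, N m; "width": finger opening in m; "finger_force": force on a finger pad.
Only numpy, scipy, OpenCV 4.12 (cv2) and the standard library are available. Lean on these libraries where they do the work, as an engineer would, in place of code of your own. Each camera call takes 0.05 s, during which the arm holds its last target. There are 200 camera calls.

TASK

Open the blue stock tub: its orange lid is tucked under a steel catch at the edge away from the black handle, so tip the handle end well up (about 10 degrees or more) while the other edge is still under the catch, then draw the lid out and lay it flat, handle up, wholly on the black rubber mat. Then take the two contactors out of the tub and stand one upright in each of the two empty pockets of the yellow tray, square in the pocket and down on its floor, to complete the row. Set things down rather than dropping them, and leave the contactor already in the tray and the carton, tape roll and screwdriver alone.

Things in the scene. Friction and masses are not known exactly. Their poses are not given: they have to be found in the camera images.
- tub: blue open tub, fixed, 158 (x) x 178 (y) x 75 mm high, walls and floor 4 mm. Origin: centre of the underside; z up. At its -x rim a steel catch overhangs the lid's edge: strip 82 mm long (y), 5 mm thick, from x=-91 to -73 mm, its underside 9.5 mm above the rim; its posts' inner faces are at x=-85 mm.
- catch (a point): point on the tub at rim height under the middle of the catch, 82 mm to -x of the tub's centre, 75 mm up; axes as the tub.
- lid: loose orange lid, 0.2 kg, plate 167 (x) x 186 (y) x 5 mm, lying on the tub's rim, axes as the tub. Origin: centre of the plate's underside; x to the handle. Ribs 10 mm deep beneath (x=70, y=+-81 mm, inside the mouth) stop it sliding until tipped; laid on a flat surface its origin is 10 mm up. Black fin handle on top: 16 (x) x 60 (y) x 30 mm high, centred at x=63.5 mm, top 35 mm above the origin.
- lid_edge (a point): middle of the lid's -x edge, at the plate's underside, 83.5 mm from the lid's origin: the edge under the catch.
- lid_handle (a point): point inside the lid's handle on its centre line, 28 mm above the lid's origin (7 mm below the handle's top); axes as the lid. Grip across the 16 mm (x).
- mat: black rubber mat, fixed on the table, 220 (x) x 240 (y) x 4 mm. Origin: centre of the underside. Its place and the tray's may be swapped.
- tray: yellow pick tray, fixed to the table, 60 (x) x 232 (y) mm, floor 4 mm thick, rim and dividers 4 mm thick and 14 mm high; three pockets in a row along y, each 52 (x) x 72 (y) mm inside, 76 mm apart. Origin: centre of the underside.
- pocket0 (a point): centre of the floor of the pocket at the tray's -y end, 4 mm above the table: already filled; axes as the tray.
- pocket1 (a point): centre of the floor of the middle pocket, empty at the start; axes as the tray.
- pocket2 (a point): centre of the floor of the pocket at the tray's +y end, empty at the start; axes as the tray.
- part_a: contactor: grey base 40 (x) x 60 (y) x 34 mm, on it a black block 40 x 40 x 22 mm with a red top mark; 56 mm high in all, 0.3 kg. Origin: centre of the underside; z up. Same when turned half round. Grip it across its 40 mm x width. Starts upright on the tub's floor, in its +y half.
- part_b: contactor: grey base 40 (x) x 60 (y) x 34 mm, on it a black block 40 x 40 x 22 mm with a red top mark; 56 mm high in all, 0.3 kg. Origin: centre of the underside; z up. Same when turned half round. Grip it across its 40 mm x width. Starts upright on the tub's floor, in its -y half.
- part_done: a third contactor, the same as the others, already in pocket 0: leave it there.
- carton: bystander: small loose carton with an orange band, 75 x 120 x 55 mm, origin at the centre of the underside.
- tape: bystander: loose roll of tape lying flat, diameter 90, height 45 mm, origin at the centre of the underside.
- screwdriver: bystander: loose screwdriver with a red handle, 200 mm long, lying on the table.
Things that resemble listed ones, but are neither listed nor needed, are in the scene too. Of the things that look like the lid, the largest one is meant.

How it is judged:
On the way, in this order (a step that is already met when the one before it is completed fails the run):
1. the lid is tipped up by more than 6 degrees, its edge still under the catch (angle between lid's own z axis and vertical above 0.105 rad and distance between lid_edge and catch below 0.015 m and z of lid_handle in the frame of tub above 0.11 m), for 0.05 s.
2. the lid lies flat on the mat, handle up, and is let go (horizontal distance between lid and mat below 0.055 m and z of lid in the frame of mat below 0.022 m and angle between lid's own z axis and vertical below 0.08 rad and contact force between the fingers and lid below 0.2 N and linear speed of lid below 0.03 m/s), for 0.2 s.
At the end, for the whole second after the job is handed in: Lid at rest flat on the mat, handle up (centres within 55 mm, tilt under 0.08 rad); part_a and part_b in pockets 1 and 2, either way, part_done in pocket 0: centres within 12 mm, on the floor within 6 mm, tilt under 0.1 rad, square within 0.25 rad; all at rest (horizontal distance between lid and mat below 0.055 m and z of lid in the frame of mat below 0.022 m and angle between lid's own z axis and vertical below 0.08 rad and ((horizontal distance between part_a and pocket1 below 0.012 m and z of each of part_a, part_b in the frame of tray below 0.01 m and angle between each of part_a, part_b's own z axis and vertical below 0.1 rad and angle between the y axis of each of part_a, part_b and the y axis of tray, either way round below 0.25 rad and horizontal distance between part_b and pocket2 below 0.012 m) or (horizontal distance between part_a and pocket2 below 0.012 m and z of each of part_a, part_b in the frame of tray below 0.01 m and angle between each of part_a, part_b's own z axis and vertical below 0.1 rad and angle between the y axis of each of part_a, part_b and the y axis of tray, either way round below 0.25 rad and horizontal distance between part_b and pocket1 below 0.012 m)) and horizontal distance between part_done and pocket0 below 0.012 m and z of part_done in the frame of tray below 0.01 m and angle between part_done's own z axis and vertical below 0.1 rad and angle between the y axis of part_done and the y axis of tray, either way round below 0.25 rad and linear speed of each of part_a, part_b, lid below 0.03 m/s); the robot touches nothing.
It fails at once if a contactor is dropped (moving freely, untouched by the fingers, faster than 0.4 m/s) ((contact force between the fingers and part_a below 0.1 N and linear speed of part_a above 0.4 m/s) or (contact force between the fingers and part_b below 0.1 N and linear speed of part_b above 0.4 m/s)).
It fails at once if the lid is dropped (moving freely, untouched by the fingers, faster than 0.5 m/s) (contact force between the fingers and lid below 0.1 N and linear speed of lid above 0.5 m/s).
It fails at once if the contactor already in the tray is moved by more than 15 mm (distance of part_done from where it was at the start of the episode above 0.015 m).
It fails at once if the carton, tape roll or screwdriver is moved by more than 30 mm (distance of any of carton, tape, screwdriver from where it was at the start of the episode above 0.03 m).
It also fails if it takes over 67 s, if anything falls off the work surface, if the arm or the gripper's body presses on something with over 40 N, if the wrist force passes 120 N, or if a joint passes its speed limit or range.

## Working session

There is one attempt and no reset: what is moved stays moved. The work goes in short steps, Python scripts to look and compute and a tool call to move; the robot and the scene stay as the last step left them, time stands still between calls to the robot, and variables do not carry over. Pictures are saved under pics/ and viewed, at most 10 in all, crops included, and the job is handed in when it is done.

Besides the shell and the picture viewer there is one more tool, called after ">>>" by a JSON object that holds its "method" and its "body", one argument or row to a line. carry_out: Moves the arm, as the interface text tells. Its arguments: {"type":"object","properties":{"commands":{"type":"array","items":{"type":"array","items":{"type":"number"}}},"jaw":{"type":"number"}},"required":["commands"]}

```bash
mkdir -p pics; ls; python3 - <<'E'
from bench import *
import cv2,numpy as np,pickle
d={}
for n in ["top","scene"]:
    s=snapshot(n); d[n]=s; cv2.imwrite(f"pics/{n}0.png",s["img"][:,:,::-1])
pickle.dump(d,open("s0.pkl","wb"))
print({k:(np.round(v,3).tolist() if not isinstance(v,str) else v) for k,v in get_obs().items()})
E
```

```text
pics
{'time': 0.1, 'joint_positions': [-1.434, 0.088, 1.372, -0.0, 1.684, -0.103], 'qvel': [-0.0, -0.002, -0.002, 0.001, -0.001, -0.0], 'joint_torque': [0.002, -34.125, -30.33, 0.072, 0.03, -0.0], 'tool_pos': [0.131, -0.534, 0.204], 'ee_rot': [-3.14, -0.0, 0.24], 'wrist_force': [0.217, 0.118, 0.011], 'wrist_torque': [0.023, -0.017, 0.034], 'finger_force': 0.0, 'width': 0.094}
```

View pics/top0.png

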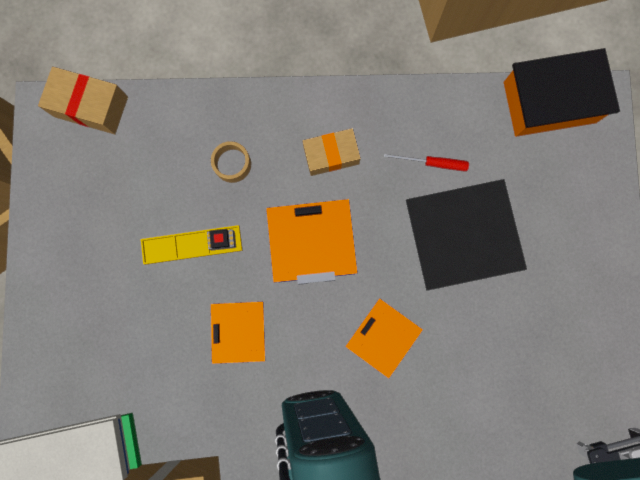

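View pics/scene0.png

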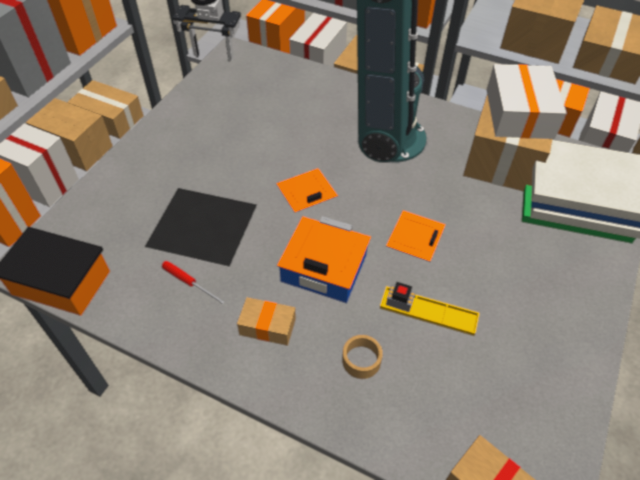

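The top view shows three lid-like plates: the tub lid at (312,240), with the handle at (308,211) and the catch at (316,278), and two smaller plates at (238,332) and (384,337). The mat is at (466,235). The tray is at (191,245), with its filled pocket at (222,239). The tape is at (231,162), the carton at (332,151) and the screwdriver at (430,160). The largest plate, on the tub with the catch, is the lid.

```bash
cat >h.py <<'E'
import numpy as np,cv2
from scipy.spatial.transform import Rotation as Ro
def world(s):
    v,u=np.mgrid[:480,:640]; z=s["range_z"]
    P=np.stack([(u-s["cx"])/s["fx"]*z,(v-s["cy"])/s["fy"]*z,z],-1)
    return (P-np.array(s["t"]))@np.array(s["R"])   # R^T (p-t)
def proj(s,X):
    p=np.atleast_2d(X)@np.array(s["R"]).T+np.array(s["t"]); return p[:,:2]/p[:,2:]*[s["fx"],s["fy"]]+[s["cx"],s["cy"]]
def rect(W,m):
    "min area rect of largest blob's world xy"
    n,l,st,_=cv2.connectedComponentsWithStats(m.astype(np.uint8)); k=1+np.argmax(st[1:,4]); p=W[l==k]
    r=cv2.minAreaRect((p[:,:2]*1000).astype(np.float32)); return r,np.median(p[:,2]),st[k]
E
python3 - <<'E'
import pickle; from h import *
d=pickle.load(open("s0.pkl","rb")); s=d["top"]; W=world(s); im=s["img"].astype(int); r,g,b=im[...,0],im[...,1],im[...,2]
box=np.zeros((480,640),bool)
def reg(x0,y0,x1,y1):
    m=box.copy(); m[y0:y1,x0:x1]=1; return m
org=(r>180)&(b<80)&(g<180)
yel=(r>150)&(g>130)&(b<90)
drk=(im.max(-1)<70)
for n,m in dict(lid=org&reg(260,190,365,290),mat=drk&reg(395,170,535,300),tray=yel&reg(130,215,250,270),handle=drk&reg(285,195,330,222)&(W[...,2]>.09),catch=reg(285,268,345,290)&(W[...,2]>.083)&~org&(abs(r-b)<60),red=reg(205,225,240,252)&(r>150)&(g<70)&(b<80)).items():
    print(n,rect(W,m))
print("tab",W[260,60],W[400,480], "tcp px",proj(s,[.131,-.534,.2]), "x,y dirs px",proj(s,[[0,0,0],[.3,0,0],[0,.3,0],[.0,-.3,0]]).round())
cv2.imwrite("pics/crop.png",cv2.resize(s["img"][190:295,130:365,::-1],None,fx=3.4,fy=3.4,interpolation=2))
E
```

```text
lid (((504.6783447265625, 21.7034912109375), (229.60220336914062, 185.7462158203125), 5.2107086181640625), np.float64(0.08032705498755341), array([ 266,  199,   91,   83, 5784], dtype=int32))
mat (((532.3309936523438, -221.4886474609375), (218.851806640625, 473.0655212402344), 10.88260555267334), np.float64(0.004757202661507479), array([ 406,  180,  120,  110, 9400], dtype=int32))
tray (((512.4625854492188, 202.18328857421875), (463.9254455566406, 136.992431640625), 76.5994644165039), np.float64(0.005679654533389942), array([ 140,  225,  102,   40, 1995], dtype=int32))
handle (((597.958740234375, 30.518911361694336), (14.832616806030273, 55.298927307128906), 6.235287666320801), np.float64(0.10996965354259934), array([295, 206,  26,  10, 192], dtype=int32))
catch (((425.87042236328125, 12.941787719726562), (70.94566345214844, 81.02281188964844), 5.045369625091553), np.float64(0.09005280251896908), array([297, 272,  38,  12, 307], dtype=int32))
red (((547.0389404296875, 234.7572479248047), (20.33154296875, 16.900707244873047), 88.74182891845703), np.float64(0.06123036699678645), array([214, 234,   9,   8,  67], dtype=int32))
tab [ 0.50645013  0.62030595 -0.00271767] [ 0.17398234 -0.35254726  0.00199563] tcp px [[603.1585571  438.70583743]] x,y dirs px [[326. 481.]
 [324. 345.]
 [192. 483.]
 [460. 480.]]
```

View pics/crop.png

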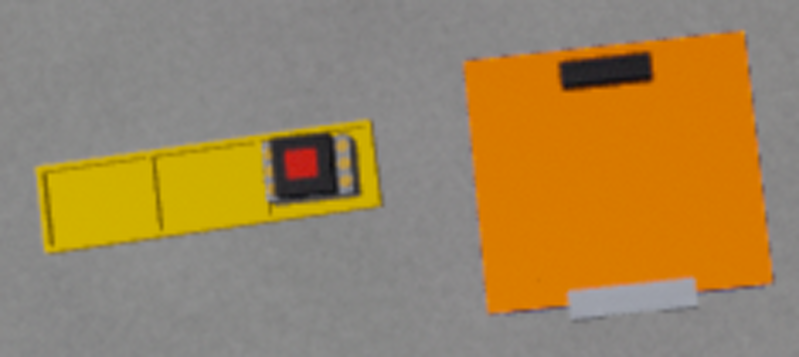

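The close crop confirms the choice: the orange plate has its fin handle at the far (+x) end and is under the grey catch at its near edge (crop pixel 632,298). In the tray the right-hand (-y) pocket is filled.

```bash
cat >>h.py <<'E'
def onplane(s,uv,z):
    R=np.array(s["R"]);C=-R.T@np.array(s["t"]); d=np.c_[(np.atleast_2d(uv)-[s["cx"],s["cy"]])/[s["fx"],s["fy"]],np.ones(len(np.atleast_2d(uv)))]@R
    return C+d*((z-C[2])/d[:,2])[:,None]
def prect(s,m,z):
    n,l,st,_=cv2.connectedComponentsWithStats(m.astype(np.uint8)); k=1+np.argmax(st[1:,4]); 
    c=np.concatenate(cv2.findContours((l==k).astype(np.uint8),cv2.RETR_EXTERNAL,cv2.CHAIN_APPROX_NONE)[0])[:,0]
    return cv2.minAreaRect((onplane(s,c,z)[:,:2]*1000).astype(np.float32))
E
python3 - <<'E'
import pickle; from h import *
d=pickle.load(open("s0.pkl","rb")); s=d["top"]; W=world(s); im=s["img"].astype(int); r,g,b=im[...,0],im[...,1],im[...,2]
def reg(x0,y0,x1,y1):
    m=np.zeros((480,640),bool); m[y0:y1,x0:x1]=1; return m
org=(r>180)&(b<80)&(g<180); yel=(r>110)&(g>90)&(b<90); drk=(im.max(-1)<70)
print("lid",prect(s,org&reg(260,190,365,290),.08))
print("lid+handle",prect(s,(org|drk)&reg(260,190,365,290),.08))
print("mat",prect(s,drk&reg(395,170,535,300),.004))
t=(yel|drk)&reg(130,215,250,270); t=cv2.morphologyEx(t.astype(np.uint8),cv2.MORPH_CLOSE,np.ones((5,5)))
print("tray",prect(s,t,.018)); print("red",prect(s,reg(205,225,240,252)&(r>150)&(g<70),.06))
print("handle",prect(s,drk&reg(285,195,330,222),.11))
print("catch",prect(s,reg(285,268,345,290)&(b>130),.0895))
A=onplane(s,np.array([[37,167],[372,120],[45,252],[382,206]])/3.4+[130,190],.018)[:,:2];print((A*1000).round(1).tolist())
E
```

```text
lid ((536.0457153320312, 24.62958526611328), (166.17787170410156, 185.32003784179688), 5.316529273986816)
lid+handle ((536.0457153320312, 24.62958526611328), (166.17787170410156, 185.32003784179688), 5.316529273986816)
mat ((553.853271484375, -335.41448974609375), (217.99578857421875, 238.22158813476562), 10.98422622680664)
tray ((536.6227416992188, 305.6162414550781), (62.02389907836914, 233.9157257080078), 7.199460029602051)
red ((546.9021606445312, 234.94158935546875), (16.14885139465332, 18.095661163330078), 0.39250877499580383)
handle ((596.9822387695312, 30.467086791992188), (16.316030502319336, 55.30604934692383), 5.543054103851318)
catch ((445.9224548339844, 17.784976959228516), (128.7224578857422, 36.986915588378906), 89.21818542480469)
[[550.8, 423.0], [579.9, 192.9], [492.4, 416.2], [520.6, 185.9]]
```

```bash
cat >>h.py <<'E'
T=np.array([[0,1,0],[1,0,0],[0,0,-1.]])
def go(grip,th,phi=0):
    "shift+turn from the present pose so that the grasp point is at grip(mm), held object's yaw th deg, +x end raised phi deg"
    from bench import get_obs
    o=get_obs(); R0=Ro.from_euler("xyz",o["ee_rot"]).as_matrix(); p0=np.array(o["tool_pos"])
    R=Ro.from_euler("ZY",[th,-phi],degrees=True).as_matrix()@T
    p=np.array(grip)/1000+R[:,2]*.019
    print(np.round(np.r_[R0.T@(p-p0),Ro.from_matrix(R0.T@R).as_rotvec()],4).tolist(),"|",round(o["time"],2),np.round(p0,4),np.round(o["wrist_force"],1),round(o["width"],4),round(o["finger_force"],1))
E
python3 -c "
from h import *
go([598.5,30.5,200],5.3)"
```

```text
[0.5886, -0.4369, 0.0244, -0.0015, -0.0015, -1.4235] | 0.1 [ 0.1305 -0.5338  0.2044] [0.2 0.1 0. ] 0.0939 0.0
```

>>> {"method": "carry_out", "body": {
  "commands": [
    [0.589,-0.437,0.024,0,0,-1.4235],
    [0.589,-0.437,0.024,0,0,-1.4235],
    [0.589,-0.437,0.024,0,0,-1.4235],
    [0.589,-0.437,0.024,0,0,-1.4235],
    [0.589,-0.437,0.024,0,0,-1.4235]
  ],
  "jaw": 0.6
}}

```text
time: 0.6
tool_pos: [0.2909, -0.3401, 0.1968]
ee_rot: [-3.141, -0.0, 0.995]
wrist_force: [1.0, -0.8, -0.2]
width: 0.0579
finger_force: 0.0
```

```bash
python3 -c "
from h import *
go([598.5,30.5,200],5.3)"
```

```text
[0.4783, 0.0563, 0.0159, -0.0001, -0.0004, -0.668] | 0.6 [ 0.2909 -0.3401  0.1968] [ 1.  -0.8 -0.2] 0.0579 0.0
```

>>> {"method": "carry_out", "body": {
  "commands": [
    [0.478,0.056,0.016,0,0,-0.668],
    [0.478,0.056,0.016,0,0,-0.668],
    [0.478,0.056,0.016,0,0,-0.668],
    [0.478,0.056,0.016,0,0,-0.668],
    [0.478,0.056,0.016,0,0,-0.668]
  ]
}}

```text
time: 1.1
tool_pos: [0.4514, -0.1486, 0.1886]
ee_rot: [-3.141, 0.0, 1.662]
wrist_force: [0.8, -0.5, -0.3]
width: 0.0564
finger_force: 0.0
```

```bash
python3 -c "
from h import *
go([598.5,30.5,200],5.3)"
```

```text
[0.1649, 0.1628, 0.0075, -0.0003, 0.0002, -0.0013] | 1.1 [ 0.4514 -0.1486  0.1886] [ 0.8 -0.5 -0.3] 0.0564 0.0
```

>>> {"method": "carry_out", "body": {
  "commands": [
    [0.165,0.163,0.0075,0,0,0],
    [0.165,0.163,0.0075,0,0,0],
    [0.165,0.163,0.0075,0,0,0],
    [0.165,0.163,0.0075,0,0,0],
    [0.165,0.163,0.0075,0,0,0]
  ]
}}

```text
time: 1.6
tool_pos: [0.5998, 0.0311, 0.1802]
ee_rot: [-3.14, -0.001, 1.66]
wrist_force: [-0.4, 0.1, -0.3]
width: 0.0564
finger_force: 0.0
```

```bash
python3 -c "
from h import *
from bench import *
s=snapshot('wrist'); cv2.imwrite('pics/w1.png',s['img'][:,:,::-1])
W=world(s); m=(W[...,2]>.1)&(W[...,2]<.118)&(np.linalg.norm(W[...,:2]-[.598,.03],axis=-1)<.06); print(m.sum())
if m.sum(): print(prect(s,m,.11))
print(proj(s,[.598,.03,.11]))
go([598.5,30.5,103],5.3)"
```

```text
2058
((596.707763671875, 32.70442199707031), (15.4015474319458, 61.020118713378906), 5.512071132659912)
[[319.03451137 251.31528234]]
[-0.0038, -0.0034, 0.0953, 0.0, -0.0038, -0.0] | 1.65 [0.6016 0.0343 0.1793] [ 1.1  1.  -0.2] 0.0564 0.0
```

>>> {"method": "carry_out", "body": {
  "commands": [
    [0,0,0.02,0,0,0],
    [0,0,0.04,0,0,0],
    [0,0,0.055,0,0,0],
    [0,0,0.055,0,0,0],
    [0,0,0.055,0,0,0]
  ]
}}

```text
time: 2.15
tool_pos: [0.5985, 0.0277, 0.1264]
ee_rot: [-3.141, -0.0, 1.657]
wrist_force: [-0.1, 0.4, 0.5]
width: 0.0564
finger_force: 0.0
```

```bash
python3 -c "
from h import *
go([597.5,31,103],5.4)"
```

```text
[0.0033, -0.0007, 0.0424, -0.0007, -0.0, -0.0077] | 2.15 [0.5985 0.0277 0.1264] [-0.1  0.4  0.5] 0.0564 0.0
```

>>> {"method": "carry_out", "body": {
  "commands": [
    [0.003,-0.001,0.015,0,0,-0.008],
    [0.003,-0.001,0.03,0,0,-0.008],
    [0.003,-0.001,0.042,0,0,-0.008],
    [0.003,-0.001,0.042,0,0,-0.008],
    [0.003,-0.001,0.042,0,0,-0.008]
  ]
}}

```text
time: 2.65
tool_pos: [0.5971, 0.0309, 0.0837]
ee_rot: [-3.14, -0.0, 1.666]
wrist_force: [-0.9, -0.3, -0.5]
width: 0.0561
finger_force: 0.0
```

>>> {"method": "carry_out", "body": {
  "commands": [
    [0,0,0,0,0,0],
    [0,0,0,0,0,0],
    [0,0,0,0,0,0],
    [0,0,0,0,0,0],
    [0,0,0,0,0,0]
  ],
  "jaw": 0
}}

```text
time: 3.15
tool_pos: [0.5976, 0.0309, 0.0847]
ee_rot: [3.141, 0.0, 1.666]
wrist_force: [0.9, 0.7, 0.6]
width: 0.0199
finger_force: 0.0
```

```bash
python3 -c "
from h import *
go([597.5,31,103],5.4)
# tilt: pivot = lid edge, moved +1.5mm
for ph in (3,6,9,12):
    f=np.radians(ph); dx=147*np.cos(f)-28*np.sin(f)-147+.17*ph; dz=147*np.sin(f)+28*np.cos(f)-28
    # TCP: grip + (-lid z)*19 ; at tilt: lid z=(-sin,cos)
    tx=dx+19*np.sin(f); tz=dz-19*np.cos(f)+19
    print(ph,'tool y %.4f tool z %.4f rx(+-) %.4f'%(tx/1000,-tz/1000,f))
R0=T; R=Ro.from_euler('ZY',[0,-12],degrees=True).as_matrix()@T
print(Ro.from_matrix(R0.T@R).as_rotvec())"
```

```text
[0.0001, -0.0001, 0.0007, 0.0004, 0.0002, 0.0008] | 3.15 [0.5976 0.0309 0.0847] [0.9 0.7 0.6] 0.0199 0.0
3 tool y -0.0002 tool z -0.0077 rx(+-) 0.0524
6 tool y -0.0007 tool z -0.0153 rx(+-) 0.1047
9 tool y -0.0017 tool z -0.0229 rx(+-) 0.1571
12 tool y -0.0030 tool z -0.0304 rx(+-) 0.2094
[-0.20943951  0.          0.        ]
```

Fingers still closing; wait once more.

>>> {"method": "carry_out", "body": {
  "commands": [
    [0,0,0,0,0,0],
    [0,0,0,0,0,0],
    [0,0,0,0,0,0],
    [0,0,0,0,0,0],
    [0,0,0,0,0,0]
  ]
}}

```text
time: 3.65
tool_pos: [0.5978, 0.0309, 0.0847]
ee_rot: [3.141, 0.0, 1.666]
wrist_force: [2.3, 1.3, -0.8]
width: 0.0157
finger_force: 30.0
```

>>> {"method": "carry_out", "body": {
  "commands": [
    [0,0,-0.0035,-0.025,0,0],
    [0,0,-0.0077,-0.052,0,0],
    [0,-0.0003,-0.0115,-0.08,0,0],
    [0,-0.0007,-0.0153,-0.105,0,0],
    [0,-0.0007,-0.0153,-0.105,0,0]
  ]
}}

```text
time: 4.15
tool_pos: [0.596, 0.0308, 0.1002]
ee_rot: [3.035, 0.0, 1.666]
wrist_force: [-0.3, 0.1, -1.9]
width: 0.0159
finger_force: 30.0
```

>>> {"method": "carry_out", "body": {
  "commands": [
    [0,-0.0015,-0.0038,-0.026,0,0],
    [0,-0.0018,-0.0077,-0.052,0,0],
    [0,-0.002,-0.0115,-0.08,0,0],
    [0,-0.003,-0.0154,-0.105,0,0],
    [0,-0.003,-0.0154,-0.105,0,0]
  ]
}}

```text
time: 4.65
tool_pos: [0.5917, 0.0304, 0.1154]
ee_rot: [2.93, 0.0, 1.666]
wrist_force: [0.1, 0.4, -1.5]
width: 0.0162
finger_force: 30.0
```

```bash
python3 -c "
from h import *
from bench import get_obs
o=get_obs();print(o['ee_rot'],o['tool_pos'])
R=Ro.from_euler('xyz',o['ee_rot']).as_matrix(); L=R@T.T
g=np.array(o['tool_pos'])-R[:,2]*.019; lid=g-L@[.0635,0,.028]; edge=lid-L@[.0835,0,0]
th=np.radians(5.35); c0=np.array([.5343,.025,.075])-np.array([np.cos(th),np.sin(th),0])*.082
print('tilt',np.degrees(np.arccos(L[2,2])),'grip',g,'edge-catch',edge-c0)
go([1000*g[0]+35,1000*g[1]+3,1000*g[2]+8],5.4,12)
"
```

```text
[2.92998328e+00 1.67636809e-04 1.66560759e+00] [0.59165995 0.03035644 0.11536049]
tilt 12.124327627929473 grip [0.58768694 0.02998175 0.13393668] edge-catch [-0.00219038 -0.00043155  0.0006863 ]
[-0.0003, 0.036, -0.0004, 0.0022, 0.0, 0.0006] | 4.65 [0.5917 0.0304 0.1154] [ 0.1  0.4 -1.5] 0.0162 30.0
```

```bash
python3 -c "
from h import *
from bench import *
s=snapshot('scene'); W=world(s); im=s['img'].astype(int)
cv2.imwrite('pics/s1.png',cv2.resize(s['img'][170:330,230:430,::-1],None,fx=3.5,fy=3.5))
m=(im[...,0]>170)&(im[...,2]<90)&(im[...,1]<180)&(np.linalg.norm(W[...,:2]-[.53,.025],axis=-1)<.1)&(W[...,2]>.06)
p=W[m]; c=np.median(p,0); q=p[np.linalg.norm(p-c,axis=1)<.08]; n=np.linalg.svd(q-q.mean(0),full_matrices=False)[2][2]; print(len(q),n, np.degrees(np.arccos(abs(n[2]))))
"
```

```text
1359 [ 0.21626098  0.01609611 -0.9762029 ] 12.524622926534828
```

View pics/s1.png

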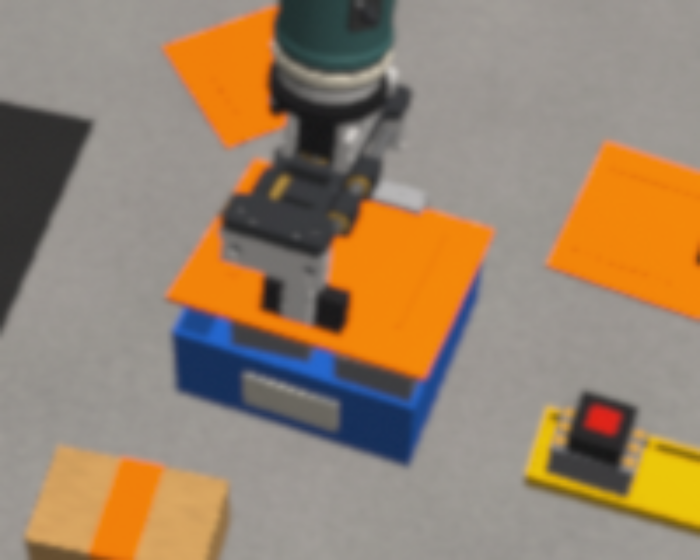

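The picture shows the lid tipped about 12.5°, with its edge still under the catch at (400,195), the fingers on the fin at (305,300) and the tub open below. Next I draw it out along its own plane.

>>> {"method": "carry_out", "body": {
  "commands": [
    [0,0.008,0,0,0,0],
    [0,0.016,0,0,0,0],
    [0,0.024,0,0,0,0],
    [0,0.032,0,0,0,0],
    [0,0.036,0,0,0,0]
  ]
}}

```text
time: 5.2
tool_pos: [0.6285, 0.0338, 0.1223]
ee_rot: [2.931, 0.0, 1.666]
wrist_force: [0.1, -0.6, -1.3]
width: 0.0158
finger_force: 30.0
```

>>> {"method": "carry_out", "body": {
  "commands": [
    [0,0.005,-0.025,0,0,0],
    [0,0.01,-0.05,0,0,0],
    [0,0.015,-0.08,0,0,0],
    [0,0.018,-0.09,0.08,0,0],
    [0,0.018,-0.09,0.21,0,0]
  ]
}}

```text
time: 5.7
tool_pos: [0.6265, 0.0335, 0.2195]
ee_rot: [3.137, 0.001, 1.665]
wrist_force: [-0.2, -0.2, -2.3]
width: 0.0156
finger_force: 30.0
```

```bash
python3 -c "
from h import *
a=np.radians(11)
go([553.9+63.5*np.cos(a),-335.4+63.5*np.sin(a),190],11)
"
```

```text
[-0.3542, -0.0442, 0.0488, 0.0043, 0.0015, -0.0973] | 5.7 [0.6265 0.0335 0.2195] [-0.2 -0.2 -2.3] 0.0156 30.0
```

>>> {"method": "carry_out", "body": {
  "commands": [
    [-0.025,-0.003,0.003,0,0,-0.01],
    [-0.065,-0.008,0.008,0,0,-0.02],
    [-0.105,-0.013,0.013,0,0,-0.035],
    [-0.145,-0.018,0.018,0,0,-0.05],
    [-0.185,-0.023,0.023,0,0,-0.06]
  ]
}}

```text
time: 6.2
tool_pos: [0.6211, -0.1542, 0.1907]
ee_rot: [3.141, 0.0, 1.727]
wrist_force: [-0.0, -0.1, -2.2]
width: 0.0154
finger_force: 30.0
```

>>> {"method": "carry_out", "body": {
  "commands": [
    [-0.04,-0.007,0.005,0,0,-0.01],
    [-0.08,-0.014,0.01,0,0,-0.02],
    [-0.12,-0.021,0.015,0,0,-0.03],
    [-0.15,-0.026,0.02,0,0,-0.035],
    [-0.165,-0.03,0.025,0,0,-0.037]
  ]
}}

```text
time: 6.7
tool_pos: [0.6163, -0.3234, 0.165]
ee_rot: [-3.141, 0.0, 1.76]
wrist_force: [0.6, 2.0, -2.1]
width: 0.0156
finger_force: 30.0
```

>>> {"method": "carry_out", "body": {
  "commands": [
    [0,0,0.02,0,0,0],
    [0,0,0.04,0,0,0],
    [0,0,0.06,0,0,0],
    [0,0,0.075,0,0,0],
    [0,0,0.08,0,0,0]
  ]
}}

```text
time: 7.2
tool_pos: [0.6158, -0.319, 0.0833]
ee_rot: [-3.139, -0.003, 1.764]
wrist_force: [-1.6, 0.0, -1.7]
width: 0.0157
finger_force: 30.0
```

```bash
python3 -c "
from h import *
a=np.radians(11)
go([553.9+63.5*np.cos(a),-335.4+63.5*np.sin(a),42],11)
"
```

```text
[-0.0045, -0.0002, 0.0603, -0.0029, -0.0031, 0.0008] | 7.2 [ 0.6158 -0.319   0.0833] [-1.6  0.  -1.7] 0.0157 30.0
```

>>> {"method": "carry_out", "body": {
  "commands": [
    [-0.002,0,0.015,0,0,0],
    [-0.004,0,0.03,0,0,0],
    [-0.0045,0,0.042,0,0,0],
    [-0.0045,0,0.05,0,0,0],
    [-0.0045,0,0.055,0,0,0]
  ]
}}

```text
time: 7.7
tool_pos: [0.617, -0.3245, 0.0297]
ee_rot: [-3.14, -0.001, 1.763]
wrist_force: [0.3, 0.3, -2.8]
width: 0.0159
finger_force: 30.0
```

>>> {"method": "carry_out", "body": {
  "commands": [
    [0,0,0.001,0,0,0],
    [0,0,0.002,0,0,0],
    [0,0,0.003,0,0,0],
    [0,0,0.004,0,0,0],
    [0,0,0.004,0,0,0]
  ]
}}

```text
time: 8.2
tool_pos: [0.6176, -0.3248, 0.0274]
ee_rot: [3.141, 0.0, 1.763]
wrist_force: [-0.1, 0.4, -2.6]
width: 0.016
finger_force: 30.0
```

>>> {"method": "carry_out", "body": {
  "commands": [
    [0,0,0.001,0,0,0],
    [0,0,0.002,0,0,0],
    [0,0,0.002,0,0,0],
    [0,0,0.002,0,0,0],
    [0,0,0.002,0,0,0]
  ]
}}

```text
time: 8.7
tool_pos: [0.6175, -0.3248, 0.0251]
ee_rot: [-3.142, 0.0, 1.763]
wrist_force: [-0.3, -0.7, -2.9]
width: 0.0158
finger_force: 30.0
```

>>> {"method": "carry_out", "body": {
  "commands": [
    [0,0,0.0005,0,0,0],
    [0,0,0.001,0,0,0],
    [0,0,0.0015,0,0,0],
    [0,0,0.002,0,0,0],
    [0,0,0.002,0,0,0]
  ]
}}

```text
time: 9.2
tool_pos: [0.6175, -0.3248, 0.0237]
ee_rot: [3.141, 0.0, 1.763]
wrist_force: [-1.1, 1.3, 0.4]
width: 0.0157
finger_force: 30.0
```

Contact made (the weight is off the wrist). Release.

>>> {"method": "carry_out", "body": {
  "commands": [
    [0,0,0,0,0,0],
    [0,0,0,0,0,0],
    [0,0,0,0,0,0],
    [0,0,0,0,0,0],
    [0,0,0,0,0,0]
  ],
  "jaw": 0.6
}}

```text
time: 9.7
tool_pos: [0.6175, -0.3248, 0.023]
ee_rot: [-3.142, 0.0, 1.763]
wrist_force: [0.7, 0.8, 0.8]
width: 0.0526
finger_force: 0.0
```

>>> {"method": "carry_out", "body": {
  "commands": [
    [0,0,-0.03,0,0,0],
    [0,0,-0.06,0,0,0],
    [0,0,-0.1,0,0,0],
    [0.03,0,-0.14,0,0,0],
    [0.06,0,-0.16,0,0,0]
  ],
  "jaw": 0.6
}}

```text
time: 10.2
tool_pos: [0.6071, -0.2667, 0.1879]
ee_rot: [3.136, 0.004, 1.761]
wrist_force: [0.3, 0.6, 0.5]
width: 0.0562
finger_force: 0.0
```

```bash
python3 -c "
from h import *
from bench import *
s=snapshot('top'); W=world(s); im=s['img'].astype(int); r,g,b=im[...,0],im[...,1],im[...,2]
cv2.imwrite('pics/t2.png',cv2.resize(s['img'][170:310,230:540,::-1],None,fx=2.5,fy=2.5))
import pickle; pickle.dump(s,open('t2.pkl','wb'))
reg=np.zeros((480,640),bool);reg[165:305,390:545]=1
print('lid',prect(s,(r>150)&(b<90)&(g<180)&reg,.019))
for nm,y0 in (('a',.07),('b',-.02)):
    m=(r>150)&(g<80)&(b<80)&(abs(W[...,0]-.535)<.09)&(abs(W[...,1]-y0)<.045); print(nm,m.sum(), prect(s,m,.06) if m.sum() else '')
go([545,25,190],5.4)
"
```

```text
lid ((561.5693359375, -326.87860107421875), (113.02294921875, 65.58296203613281), 60.299503326416016)
a 65 ((542.2622680664062, 67.90033721923828), (18.03961944580078, 15.927359580993652), 89.51504516601562)
b 64 ((544.7777099609375, -14.952459335327148), (16.8887939453125, 18.547311782836914), 10.538089752197266)
[0.2935, -0.0064, 0.0197, 0.0099, 0.0031, 0.101] | 10.25 [ 0.608  -0.2617  0.1918] [2.  1.3 2.4] 0.0561 0.0
```

View pics/t2.png

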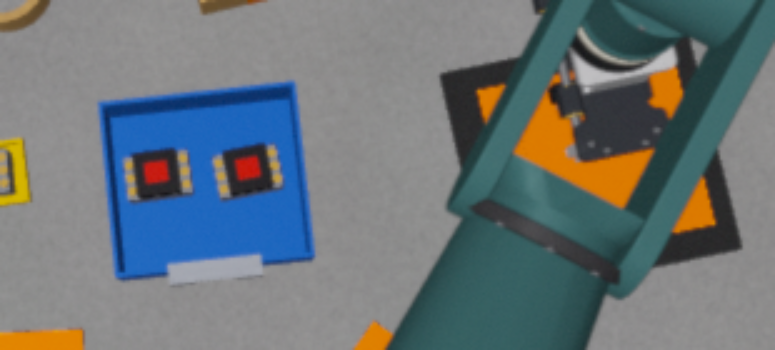

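The picture shows the lid on the mat with a black margin on every side I can see. The two contactors stand upright in the tub, with red marks at (155,171) for part_a and (247,168) for part_b, which is turned a few degrees more.

>>> {"method": "carry_out", "body": {
  "commands": [
    [0.04,-0.001,0.003,0.002,0,0.02],
    [0.09,-0.002,0.006,0.005,0,0.04],
    [0.14,-0.003,0.01,0.008,0,0.07],
    [0.19,-0.004,0.015,0.01,0.003,0.09],
    [0.23,-0.005,0.02,0.01,0.003,0.1]
  ],
  "jaw": 0.8
}}

```text
time: 10.75
tool_pos: [0.5564, -0.0387, 0.1629]
ee_rot: [-3.132, -0.003, 1.663]
wrist_force: [0.1, -0.3, -0.0]
width: 0.0751
finger_force: 0.0
```

>>> {"method": "carry_out", "body": {
  "commands": [
    [0.03,0,0,0,0,0],
    [0.05,0,0,0,0,0],
    [0.06,0,0,0,0,0],
    [0.06,0,0,0,0,0],
    [0.06,0,0,0,0,0]
  ]
}}

```text
time: 11.25
tool_pos: [0.5519, 0.0179, 0.1631]
ee_rot: [-3.131, -0.002, 1.662]
wrist_force: [-0.1, -0.6, 0.1]
width: 0.0755
finger_force: 0.0
```

```bash
cat >parts.py <<'E'
from h import *
from bench import *
import sys,pickle
s=snapshot('wrist'); W=world(s); im=s['img'].astype(int); r,g,b=im[...,0],im[...,1],im[...,2]
pickle.dump(s,open('w.pkl','wb')); cv2.imwrite(f'pics/{sys.argv[1]}.png',s['img'][:,:,::-1])
for nm,c in (('a',(.542,.068)),('b',(.545,-.015))):
    nr=np.linalg.norm(W[...,:2]-c,axis=-1)<.045
    top=nr&(W[...,2]>.052)&(W[...,2]<.068); base=nr&(W[...,2]>.03)&(W[...,2]<.068); red=top&(r>150)&(g<80)
    for k,m,z in (('top',top,.06),('base',base,.038),('red',red,.06)):
        if m.sum()>20:
            q=prect(s,m,z); print(nm,k,m.sum(),np.round(q[0],1),np.round(q[1],1),round(q[2],1))
E
python3 parts.py w2; python3 -c "
from h import *
go([542,68,130],5.4)"
```

```text
a top 3188 [540.1  69. ] [39.9 39.9] 7.1
a base 4452 [539.6  69. ] [43.  59.8] 7.1
a red 740 [540.3  68.9] [18.1 19.9] 5.3
b top 2716 [542.3 -12.3] [39.8 42.1] 10.7
b base 3751 [540.7 -12.8] [43.1 61.7] 10.7
b red 602 [542.8 -14. ] [18.6 20.6] 10.8
[0.051, -0.0047, 0.0522, -0.0103, -0.0018, -0.0034] | 11.3 [0.5519 0.0176 0.1631] [-1.3  0.  -0.1] 0.0751 0.0
```

View pics/w2.png

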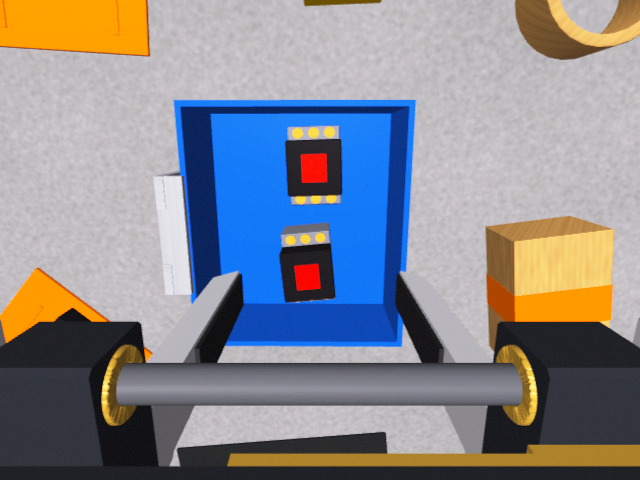

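The wrist view shows part_a at (314,168) and part_b at (307,277), both upright with room for the fingers beside their x faces. The catch is at (172,235), clear of the descent. I'll grip part_a first, at (540.5, 68.7), yaw 7°.

>>> {"method": "carry_out", "body": {
  "commands": [
    [0.02,-0.003,0.01,-0.005,0,-0.01],
    [0.04,-0.006,0.02,-0.01,0,-0.02],
    [0.051,-0.007,0.03,-0.01,-0.002,-0.03],
    [0.051,-0.007,0.04,-0.01,-0.002,-0.03],
    [0.051,-0.007,0.05,-0.01,-0.002,-0.03]
  ],
  "jaw": 0.8
}}

```text
time: 11.8
tool_pos: [0.5398, 0.0682, 0.1126]
ee_rot: [-3.141, 0.0, 1.692]
wrist_force: [-0.7, 0.1, -0.0]
width: 0.0756
finger_force: 0.0
```

```bash
python3 -c "
from h import *
go([540.5,68.7,45.5],7)"
```

```text
[0.0005, 0.0008, 0.0861, -0.0002, 0.0002, -0.0006] | 11.8 [0.5398 0.0682 0.1126] [-0.7  0.1 -0. ] 0.0756 0.0
```

>>> {"method": "carry_out", "body": {
  "commands": [
    [0,0.001,0.02,0,0,0],
    [0,0.001,0.045,0,0,0],
    [0,0.001,0.065,0,0,0],
    [0,0.001,0.08,0,0,0],
    [0,0.001,0.085,0,0,0]
  ]
}}

```text
time: 12.3
tool_pos: [0.5393, 0.0683, 0.0261]
ee_rot: [-3.138, -0.001, 1.692]
wrist_force: [0.9, 0.2, -0.4]
width: 0.0754
finger_force: 0.0
```

>>> {"method": "carry_out", "body": {
  "commands": [
    [0,0,0.001,0,0,0],
    [0,0,0.001,0,0,0],
    [0,0,0.001,0,0,0],
    [0,0,0.001,0,0,0],
    [0,0,0.001,0,0,0]
  ],
  "jaw": 0
}}

```text
time: 12.8
tool_pos: [0.5417, 0.0692, 0.0284]
ee_rot: [3.139, -0.0, 1.693]
wrist_force: [1.2, 0.2, 3.9]
width: 0.04
finger_force: 30.0
```

>>> {"method": "carry_out", "body": {
  "commands": [
    [0,0,0,0,0,0],
    [0,0,0,0,0,0],
    [0,0,0,0,0,0],
    [0,0,0,0,0,0],
    [0,0,0,0,0,0]
  ]
}}

```text
time: 13.3
tool_pos: [0.5416, 0.0692, 0.0284]
ee_rot: [3.139, -0.0, 1.693]
wrist_force: [2.5, 0.4, 4.5]
width: 0.04
finger_force: 30.0
```

>>> {"method": "carry_out", "body": {
  "commands": [
    [0,0,-0.01,0,0,0],
    [0,0,-0.035,0,0,0],
    [0,0,-0.07,0,0,0],
    [0,0,-0.105,0,0,0],
    [0,0,-0.125,0,0,0]
  ]
}}

```text
time: 13.8
tool_pos: [0.5396, 0.0689, 0.1538]
ee_rot: [-3.14, -0.001, 1.693]
wrist_force: [0.2, -0.4, -4.2]
width: 0.0395
finger_force: 30.0
```

```bash
python3 -c "
from h import *
go([527.1,381.0,169],7.2)"
```

```text
[0.3113, 0.0255, 0.0039, -0.0017, -0.0006, -0.0037] | 13.8 [0.5396 0.0689 0.1538] [ 0.2 -0.4 -4.2] 0.0395 30.0
```

>>> {"method": "carry_out", "body": {
  "commands": [
    [0.025,0.002,0,0,0,0],
    [0.065,0.005,0,0,0,0],
    [0.105,0.008,0,0,0,0],
    [0.145,0.012,0,0,0,0],
    [0.185,0.015,0,0,0,0]
  ]
}}

```text
time: 14.3
tool_pos: [0.5306, 0.255, 0.1502]
ee_rot: [-3.135, 0.001, 1.692]
wrist_force: [0.3, -0.6, -3.2]
width: 0.0397
finger_force: 30.0
```

>>> {"method": "carry_out", "body": {
  "commands": [
    [0.04,0.003,0,0,0,0],
    [0.08,0.006,0,0,0,0],
    [0.11,0.009,0,0,0,0],
    [0.122,0.01,0,0,0,0],
    [0.126,0.01,0,0,0,0]
  ]
}}

```text
time: 14.8
tool_pos: [0.5259, 0.3809, 0.1503]
ee_rot: [-3.137, 0.002, 1.694]
wrist_force: [-0.6, -0.5, -4.0]
width: 0.0399
finger_force: 30.0
```

>>> {"method": "carry_out", "body": {
  "commands": [
    [0,0,0.01,0,0,0],
    [0,0,0.03,0,0,0],
    [0,0,0.05,0,0,0],
    [0,0,0.065,0,0,0],
    [0,0,0.07,0,0,0]
  ]
}}

```text
time: 15.3
tool_pos: [0.5263, 0.3784, 0.0793]
ee_rot: [-3.136, 0.002, 1.691]
wrist_force: [-1.4, 0.6, -3.3]
width: 0.0399
finger_force: 30.0
```

```bash
cat >pocket.py <<'E'
from h import *
from bench import *
s=snapshot('wrist'); W=world(s); im=s['img'].astype(int); r,g,b=im[...,0],im[...,1],im[...,2]
cv2.imwrite('pics/w3.png',s['img'][:,:,::-1])
red=(r>150)&(g<80)&(b<80)&(W[...,2]>.03)
n,l,st,ce=cv2.connectedComponentsWithStats(red.astype(np.uint8))
for i in range(1,n):
    if st[i,4]>100: p=W[l==i]; print(np.median(p,0).round(4),st[i,4], ce[i].round())
E
python3 pocket.py; python3 -c "
from h import *
go([527.1,381.0,47],7.2)"
```

```text
[0.5244 0.3788 0.1123] 1993 [319. 318.]
[0.0022, 0.0011, 0.0517, -0.0045, 0.0017, -0.0051] | 15.35 [0.5265 0.3788 0.0797] [-0.7 -0.2 -3.8] 0.0397 30.0
```

View pics/w3.png

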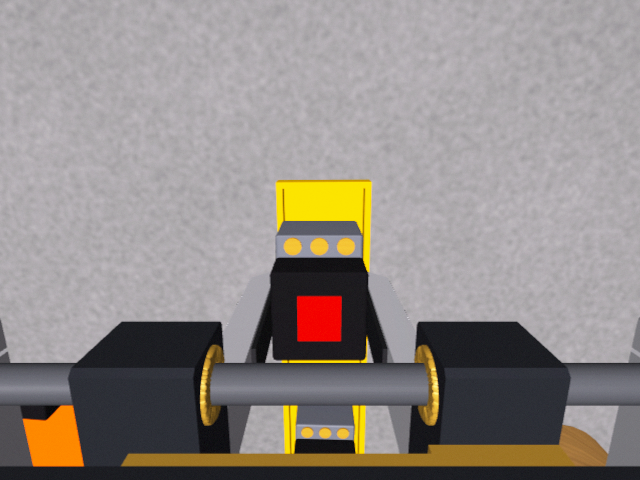

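The wrist view shows part_a held square over the end pocket, with its red mark at (319,318) and the tray's end edge at row 181, columns 276–371. I'll check the tray edge position before lowering.

```bash
python3 -c "
from h import *
from bench import *
s=snapshot('wrist')
A=onplane(s,[[276.5,181],[371,181]],.018); R=onplane(s,[[319,318]],.112)
print((A*1000).round(1),(R*1000).round(1))
m=A.mean(0)[:2]*1000; th=np.radians(7.2); ey=np.array([-np.sin(th),np.cos(th)])
print('pocket2 est',m-40*ey, 'yaw',np.degrees(np.arctan2(*(A[1]-A[0])[[1,0]])))
go([527.1,381.0,47],7.2)"
```

```text
[[492.7 421.7  18. ]
 [550.7 428.8  18. ]] [[524.8 378.8 112. ]]
pocket2 est [526.68049209 385.57546917] yaw 6.952401611170653
[0.0015, 0.0004, 0.0532, -0.0025, 0.0007, -0.0048] | 15.4 [0.5271 0.3795 0.0812] [ 0.1  0.5 -3.5] 0.0396 30.0
```

>>> {"method": "carry_out", "body": {
  "commands": [
    [0.003,0.0005,0.012,-0.002,0,-0.004],
    [0.004,0.0005,0.026,-0.002,0,-0.004],
    [0.004,0.0005,0.036,-0.002,0,-0.004],
    [0.004,0.0005,0.043,-0.002,0,-0.004],
    [0.004,0.0005,0.046,-0.002,0,-0.004]
  ]
}}

```text
time: 15.9
tool_pos: [0.5267, 0.3845, 0.0348]
ee_rot: [-3.141, 0.001, 1.697]
wrist_force: [-0.4, 0.2, -3.2]
width: 0.04
finger_force: 30.0
```

>>> {"method": "carry_out", "body": {
  "commands": [
    [0,0,0.001,0,0,0],
    [0,0,0.002,0,0,0],
    [0,0,0.003,0,0,0],
    [0,0,0.003,0,0,0],
    [0,0,0.003,0,0,0]
  ]
}}

```text
time: 16.4
tool_pos: [0.5277, 0.3849, 0.0339]
ee_rot: [3.139, -0.001, 1.697]
wrist_force: [0.6, 0.2, -2.4]
width: 0.04
finger_force: 30.0
```

>>> {"method": "carry_out", "body": {
  "commands": [
    [-0.0015,0,0.001,0,0,0],
    [-0.0015,0,0.002,0,0,0],
    [-0.0015,0,0.003,0,0,0],
    [-0.0015,0,0.004,0,0,0],
    [-0.0015,0,0.004,0,0,0]
  ]
}}

```text
time: 16.9
tool_pos: [0.5275, 0.3833, 0.0293]
ee_rot: [3.14, -0.0, 1.697]
wrist_force: [-0.5, 0.3, -4.2]
width: 0.0398
finger_force: 30.0
```

>>> {"method": "carry_out", "body": {
  "commands": [
    [0,0,0.0005,0,0,0],
    [0,0,0.001,0,0,0],
    [0,0,0.0015,0,0,0],
    [0,0,0.0015,0,0,0],
    [0,0,0.0015,0,0,0]
  ]
}}

```text
time: 17.4
tool_pos: [0.5277, 0.3834, 0.0284]
ee_rot: [3.14, -0.001, 1.697]
wrist_force: [0.2, -0.3, -1.6]
width: 0.0396
finger_force: 30.0
```

>>> {"method": "carry_out", "body": {
  "commands": [
    [0,0,0.0005,0,0,0],
    [0,0,0.001,0,0,0],
    [0,0,0.001,0,0,0],
    [0,0,0.001,0,0,0],
    [0,0,0.001,0,0,0]
  ]
}}

```text
time: 17.9
tool_pos: [0.5278, 0.3835, 0.0284]
ee_rot: [3.139, -0.001, 1.697]
wrist_force: [-2.7, -2.6, 6.1]
width: 0.0399
finger_force: 30.0
```

Seated on the floor. Release and go up, then back to the tub.

>>> {"method": "carry_out", "body": {
  "commands": [
    [0,0,0,0,0,0],
    [0,0,0,0,0,0],
    [0,0,0,0,0,0],
    [0,0,0,0,0,0],
    [0,0,0,0,0,0]
  ],
  "jaw": 0.8
}}

```text
time: 18.4
tool_pos: [0.5278, 0.3834, 0.0268]
ee_rot: [3.14, -0.001, 1.697]
wrist_force: [-0.2, -0.2, -0.0]
width: 0.0743
finger_force: 0.0
```

>>> {"method": "carry_out", "body": {
  "commands": [
    [0,0,-0.025,0,0,0],
    [0,0,-0.055,0,0,0],
    [0,0,-0.09,0,0,0],
    [0,0,-0.12,0,0,0],
    [0,0,-0.13,0,0,0]
  ]
}}

```text
time: 18.9
tool_pos: [0.5291, 0.3843, 0.1618]
ee_rot: [3.133, -0.004, 1.697]
wrist_force: [0.0, -0.5, 0.8]
width: 0.075
finger_force: 0.0
```

```bash
cat >chk.py <<'E'
from h import *
from bench import *
import sys
s=snapshot(sys.argv[1]); W=world(s); im=s['img'].astype(int); r,g,b=im[...,0],im[...,1],im[...,2]
cv2.imwrite(f'pics/{sys.argv[2]}.png',s['img'][:,:,::-1])
red=(r>150)&(g<80)&(b<80)&(W[...,2]>.03)&(W[...,2]<.09)
n,l,st,ce=cv2.connectedComponentsWithStats(red.astype(np.uint8))
for i in range(1,n):
    if st[i,4]>30:
        z=np.median(W[l==i][:,2]); q=prect(s,l==i,z); print('red',np.round(q[0],1),round(q[2],1),'z',round(z*1000,1),ce[i].round())
yel=((r>110)&(g>90)&(b<90)&(r-g<90))&(W[...,2]<.03)
q=prect(s,yel,.018); print('yel',q)
E
python3 chk.py wrist w4; python3 -c "
from h import *
go([542.5,-13.3,170],10.7)"
```

```text
red [525.8 382.9] 7.1 z 61.5 [316. 240.]
red [544.8 233.7] 6.8 z 61.3 [316. 414.]
yel ((531.7000122070312, 340.262939453125), (59.4807243347168, 170.7003631591797), 7.236699104309082)
[-0.3962, -0.0368, 0.0089, 0.009, -0.0034, -0.0607] | 18.95 [0.5291 0.3843 0.1617] [ 1.4 -1.   0.3] 0.0753 0.0
```

>>> {"method": "carry_out", "body": {
  "commands": [
    [-0.03,-0.003,0,0.002,0,-0.01],
    [-0.075,-0.007,0.002,0.004,0,-0.02],
    [-0.12,-0.011,0.004,0.009,-0.003,-0.03],
    [-0.165,-0.015,0.006,0.009,-0.003,-0.04],
    [-0.21,-0.02,0.008,0.009,-0.003,-0.05]
  ]
}}

```text
time: 19.45
tool_pos: [0.5329, 0.1706, 0.1463]
ee_rot: [-3.131, 0.003, 1.748]
wrist_force: [0.5, 0.1, -0.6]
width: 0.0748
finger_force: 0.0
```

>>> {"method": "carry_out", "body": {
  "commands": [
    [-0.045,-0.004,0,0,0,-0.005],
    [-0.09,-0.007,0,0,0,-0.01],
    [-0.135,-0.01,0,0,0,-0.01],
    [-0.17,-0.012,0,0,0,-0.01],
    [-0.19,-0.012,0,0,0,-0.01]
  ]
}}

```text
time: 19.95
tool_pos: [0.5544, -0.0196, 0.147]
ee_rot: [-3.131, 0.002, 1.754]
wrist_force: [-0.2, -0.2, -0.4]
width: 0.0751
finger_force: 0.0
```

>>> {"method": "carry_out", "body": {
  "commands": [
    [0,0,0.01,0,0,0],
    [0,0,0.02,0,0,0],
    [0,0,0.03,0,0,0],
    [0,0,0.035,0,0,0],
    [0,0,0.035,0,0,0]
  ]
}}

```text
time: 20.45
tool_pos: [0.5542, -0.0156, 0.1127]
ee_rot: [-3.132, 0.001, 1.759]
wrist_force: [-0.5, 0.5, 0.8]
width: 0.0756
finger_force: 0.0
```

```bash
python3 parts.py w5; python3 -c "
from h import *
go([542,-13.3,46.5],10.7)"
```

```text
a top 442 [538.1 110.1] [32.4  4.4] 5.1
a base 913 [538.1 112.9] [35.5  9.7] 5.4
b top 4166 [542.3 -12.6] [39.9 41.4] 11.0
b base 5618 [541.3 -13.1] [43.7 60.2] 10.9
b red 954 [542.8 -13.8] [18.3 20.2] 10.8
[0.0051, -0.0113, 0.0862, -0.0085, 0.0017, 0.0007] | 20.5 [ 0.5548 -0.0159  0.1136] [ 0.6  0.  -0.3] 0.0751 0.0
```

>>> {"method": "carry_out", "body": {
  "commands": [
    [0.003,-0.008,0,-0.008,0.002,0],
    [0.004,-0.0115,0.01,-0.008,0.002,0],
    [0.004,-0.0115,0.02,-0.008,0.002,0],
    [0.004,-0.0115,0.025,-0.008,0.002,0],
    [0.004,-0.0115,0.025,-0.008,0.002,0]
  ]
}}

```text
time: 21.0
tool_pos: [0.542, -0.0151, 0.0879]
ee_rot: [-3.14, -0.001, 1.757]
wrist_force: [0.4, -0.1, -0.4]
width: 0.0753
finger_force: 0.0
```

```bash
python3 -c "
from h import *
go([542,-13.3,46.5],10.7)"
```

```text
[0.0017, 0.0004, 0.0604, -0.0018, -0.0006, -0.0009] | 21.0 [ 0.542  -0.0151  0.0879] [ 0.4 -0.1 -0.4] 0.0753 0.0
```

>>> {"method": "carry_out", "body": {
  "commands": [
    [0.0015,0,0.02,0,0,0],
    [0.0015,0,0.04,0,0,0],
    [0.0015,0,0.053,0,0,0],
    [0.0015,0,0.059,0,0,0],
    [0.0015,0,0.059,0,0,0]
  ]
}}

```text
time: 21.5
tool_pos: [0.5424, -0.0137, 0.0297]
ee_rot: [-3.141, -0.0, 1.757]
wrist_force: [0.5, -0.7, -0.7]
width: 0.0754
finger_force: 0.0
```

>>> {"method": "carry_out", "body": {
  "commands": [
    [0,0,0,0,0,0],
    [0,0,0,0,0,0],
    [0,0,0,0,0,0],
    [0,0,0,0,0,0],
    [0,0,0,0,0,0]
  ],
  "jaw": 0
}}

```text
time: 22.0
tool_pos: [0.5437, -0.0137, 0.0311]
ee_rot: [3.138, 0.001, 1.757]
wrist_force: [0.3, 0.2, 0.6]
width: 0.0399
finger_force: 30.0
```

>>> {"method": "carry_out", "body": {
  "commands": [
    [0,0,0,0,0,0],
    [0,0,0,0,0,0],
    [0,0,0,0,0,0],
    [0,0,0,0,0,0],
    [0,0,0,0,0,0]
  ]
}}

```text
time: 22.5
tool_pos: [0.5437, -0.0137, 0.0311]
ee_rot: [3.139, 0.001, 1.757]
wrist_force: [3.1, 0.5, 2.1]
width: 0.0401
finger_force: 30.0
```

>>> {"method": "carry_out", "body": {
  "commands": [
    [0,0,-0.01,0,0,0],
    [0,0,-0.035,0,0,0],
    [0,0,-0.07,0,0,0],
    [0,0,-0.105,0,0,0],
    [0,0,-0.125,0,0,0]
  ]
}}

```text
time: 23.0
tool_pos: [0.542, -0.0139, 0.1576]
ee_rot: [3.142, 0.001, 1.757]
wrist_force: [1.1, -0.6, -1.9]
width: 0.0398
finger_force: 30.0
```

```bash
python3 -c "
from h import *
go([536.2,307.8,174],7.2)"
```

```text
[0.3172, 0.0537, 0.0024, 0.0001, 0.0007, 0.0602] | 23.0 [ 0.542  -0.0139  0.1576] [ 1.1 -0.6 -1.9] 0.0398 30.0
```

>>> {"method": "carry_out", "body": {
  "commands": [
    [0.025,0.004,0,0,0,0.005],
    [0.065,0.01,0,0,0,0.015],
    [0.105,0.017,0,0,0,0.025],
    [0.145,0.024,0,0,0,0.035],
    [0.185,0.031,0,0,0,0.045]
  ]
}}

```text
time: 23.5
tool_pos: [0.5368, 0.1746, 0.154]
ee_rot: [-3.137, 0.001, 1.711]
wrist_force: [0.9, 0.2, -3.3]
width: 0.0395
finger_force: 30.0
```

```bash
python3 -c "
from h import *
go([536.2,307.8,174],7.2)"
```

```text
[0.132, 0.018, -0.0013, -0.0046, 0.0014, 0.0145] | 23.5 [0.5368 0.1746 0.154 ] [ 0.9  0.2 -3.3] 0.0395 30.0
```

>>> {"method": "carry_out", "body": {
  "commands": [
    [0.04,0.006,0,0,0,0.005],
    [0.08,0.012,0,0,0,0.01],
    [0.11,0.016,0,0,0,0.0145],
    [0.125,0.018,0,0,0,0.0145],
    [0.13,0.018,0,0,0,0.0145]
  ]
}}

```text
time: 24.0
tool_pos: [0.5373, 0.3056, 0.154]
ee_rot: [-3.139, 0.002, 1.699]
wrist_force: [0.1, -0.4, -3.3]
width: 0.0396
finger_force: 30.0
```

>>> {"method": "carry_out", "body": {
  "commands": [
    [0,0,0.01,0,0,0],
    [0,0,0.03,0,0,0],
    [0,0,0.05,0,0,0],
    [0,0,0.065,0,0,0],
    [0,0,0.07,0,0,0]
  ]
}}

```text
time: 24.5
tool_pos: [0.5372, 0.3029, 0.0824]
ee_rot: [-3.137, 0.002, 1.696]
wrist_force: [0.4, 0.3, -2.2]
width: 0.0398
finger_force: 30.0
```

```bash
python3 -c "
from h import *
from bench import *
s=snapshot('wrist'); W=world(s); im=s['img'].astype(int); r,g,b=im[...,0],im[...,1],im[...,2]
cv2.imwrite('pics/w6.png',s['img'][:,:,::-1])
n,l,st,ce=cv2.connectedComponentsWithStats(((r>150)&(g<80)&(b<80)&(W[...,2]>.03)).astype(np.uint8))
for i in range(1,n):
    if st[i,4]>100: z=np.median(W[l==i][:,2]); q=prect(s,l==i,z); print('red',np.round(q[0],1),round(q[2],1),z)
go([536.2,307.8,50],7.2)"
```

```text
red [526.  383.4] 7.2 0.061404538331811045
red [535.3 303. ] 7.9 0.11274195354226947
[0.0047, -0.0005, 0.0518, -0.0036, 0.0019, -0.0006] | 24.55 [0.5374 0.3033 0.0828] [ 0.1 -0.3 -4.2] 0.0398 30.0
```

>>> {"method": "carry_out", "body": {
  "commands": [
    [0.003,-0.0005,0.012,-0.003,0.001,0],
    [0.0045,-0.0005,0.026,-0.003,0.001,0],
    [0.0045,-0.0005,0.034,-0.003,0.001,0],
    [0.0045,-0.0005,0.04,-0.003,0.001,0],
    [0.0045,-0.0005,0.043,-0.003,0.001,0]
  ]
}}

```text
time: 25.05
tool_pos: [0.5371, 0.3094, 0.0415]
ee_rot: [3.139, -0.0, 1.698]
wrist_force: [0.1, -0.0, -3.7]
width: 0.04
finger_force: 30.0
```

>>> {"method": "carry_out", "body": {
  "commands": [
    [0,0,0.001,0,0,0],
    [0,0,0.002,0,0,0],
    [0,0,0.003,0,0,0],
    [0,0,0.003,0,0,0],
    [0,0,0.003,0,0,0]
  ]
}}

```text
time: 25.55
tool_pos: [0.5377, 0.3095, 0.0398]
ee_rot: [3.137, -0.001, 1.697]
wrist_force: [0.1, 0.9, -2.9]
width: 0.0398
finger_force: 30.0
```

>>> {"method": "carry_out", "body": {
  "commands": [
    [-0.0015,-0.001,0.002,0,0,0],
    [-0.0015,-0.001,0.004,0,0,0],
    [-0.0015,-0.001,0.006,0,0,0],
    [-0.0015,-0.001,0.007,0,0,0],
    [-0.0015,-0.001,0.007,0,0,0]
  ]
}}

```text
time: 26.05
tool_pos: [0.5366, 0.3078, 0.0321]
ee_rot: [3.138, -0.001, 1.697]
wrist_force: [0.6, 0.5, -2.2]
width: 0.0398
finger_force: 30.0
```

>>> {"method": "carry_out", "body": {
  "commands": [
    [0,0,0.0005,0,0,0],
    [0,0,0.001,0,0,0],
    [0,0,0.0015,0,0,0],
    [0,0,0.0015,0,0,0],
    [0,0,0.0015,0,0,0]
  ]
}}

```text
time: 26.55
tool_pos: [0.5369, 0.308, 0.0312]
ee_rot: [3.137, -0.001, 1.697]
wrist_force: [0.2, 0.8, -2.1]
width: 0.0396
finger_force: 30.0
```

>>> {"method": "carry_out", "body": {
  "commands": [
    [0,0,0.0005,0,0,0],
    [0,0,0.001,0,0,0],
    [0,0,0.0015,0,0,0],
    [0,0,0.0015,0,0,0],
    [0,0,0.0015,0,0,0]
  ]
}}

```text
time: 27.05
tool_pos: [0.5369, 0.308, 0.0312]
ee_rot: [3.137, -0.001, 1.697]
wrist_force: [-2.0, -1.1, 6.0]
width: 0.0398
finger_force: 30.0
```

Seated. Release, rise and move clear.

>>> {"method": "carry_out", "body": {
  "commands": [
    [0,0,0,0,0,0],
    [0,0,0,0,0,0],
    [0,0,0,0,0,0],
    [0,0,0,0,0,0],
    [0,0,0,0,0,0]
  ],
  "jaw": 0.8
}}

```text
time: 27.55
tool_pos: [0.5368, 0.3079, 0.0293]
ee_rot: [3.138, -0.001, 1.697]
wrist_force: [0.1, 0.3, -0.3]
width: 0.074
finger_force: 0.0
```

>>> {"method": "carry_out", "body": {
  "commands": [
    [0,0,-0.025,0,0,0],
    [0,0,-0.055,0,0,0],
    [0,0,-0.09,0,0,0],
    [0,0,-0.13,0,0,0],
    [0,0,-0.17,0,0,0]
  ]
}}

```text
time: 28.05
tool_pos: [0.5359, 0.3076, 0.2006]
ee_rot: [3.138, -0.001, 1.697]
wrist_force: [-0.2, -0.3, 0.1]
width: 0.075
finger_force: 0.0
```

>>> {"method": "carry_out", "body": {
  "commands": [
    [0,-0.04,0,0,0,0],
    [0,-0.08,0,0,0,0],
    [0,-0.12,0,0,0,0],
    [0,-0.16,0,0,0,0],
    [0,-0.18,0,0,0,0]
  ]
}}

```text
time: 28.55
tool_pos: [0.355, 0.2846, 0.1991]
ee_rot: [3.138, -0.001, 1.698]
wrist_force: [0.6, -0.3, 0.8]
width: 0.0755
finger_force: 0.0
```

```bash
python3 chk.py top t7; python3 - <<'E'
from h import *
im=cv2.imread('pics/t7.png'); cv2.imwrite('pics/t7c.png',cv2.resize(im[120:350,125:545],None,fx=1.9,fy=1.9))
from bench import *
s=snapshot('top'); i=s['img'].astype(int); m=(i[...,0]>150)&(i[...,2]<90)&(i[...,1]<180); r=np.zeros((480,640),bool); r[165:305,390:545]=1
print('lid',prect(s,m&r,.019)); W=world(s); print(np.median(W[m&r][:,2]))
E
```

```text
red [ 855.  -451.6] 8.8 z 51.1 [515. 103.]
red [879.1 559.6] 72.7 z 79.8 [76. 95.]
red [546.8 234.8] 0.4 z 60.8 [218. 238.]
red [536.6 306.8] 0.8 z 61.5 [186. 242.]
red [527.6 381.5] 1.3 z 60.6 [153. 247.]
yel ((536.6511840820312, 305.7557373046875), (61.88729476928711, 233.6019287109375), 7.246209144592285)
lid ((555.5354614257812, -337.3704833984375), (166.60614013671875, 185.870849609375), 11.018440246582031)
0.01982474220277205
```

View pics/t7c.png

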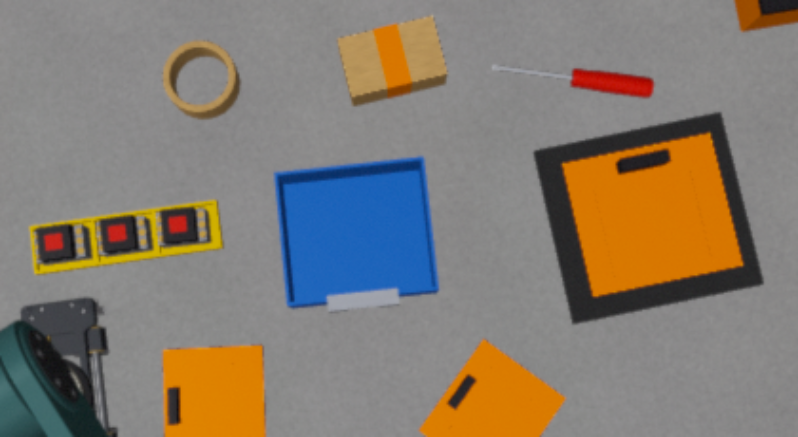

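The picture shows the lid at (652,215), square and wholly on the mat. The three contactors are seated at (178,225), (117,233) and (53,242), the tub is empty and the bystanders have not moved.

```bash
python3 -c "
from bench import *
print(close_job())"
```

```text
the job is handed in; nothing more can be done
None
```

The job is handed in with the lid flat, handle up, wholly on the mat, both contactors seated in pockets 1 and 2 within about 1–2 mm by the last top view, and the bystanders and third contactor left alone; hand-in returned no verdict.

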